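# Dim the light box and put the sample carrier on the sloped rest

## Robot

A 7-joint arm with a two-finger parallel gripper is mounted at the origin on the work surface. World frame = base frame: x ahead of the robot, y to its left, z up, the work surface at z = 0. Lengths are in mm, angles in rad, forces in N, time in s.
With the tool pointing down it reaches from about 425 to 1025 mm from the base axis. Payload 9.4 kg.
Tool frame: the origin (TCP) lies midway between the tips of the shut fingers; the grasp point (between the pads) lies 19 mm behind it (arm.grip_point_offset is the distance from the TCP to the grasp point, in mm); z points along the fingers, y is the line along which they close (so a half turn about z gives the same grasp; the last joint's range is limited). The gripper opens to 85 mm and grips with 20 to 120 N. Pads are 22 mm wide; open, the fingers measure 114 mm over their backs; the gripper's body (76 mm by 85 mm) begins 54 mm behind the grasp point. The pads swing forward as they close: fully open they stand 13 mm farther back than shut.
Start: joints at [1.056, 0.599, -0.003, 1.599, 0.002, 0.943, -0.08], TCP at [307.353, -656.626, 231.275] pointing down, gripper open.
Joint ranges: [-2.57, 2.57], [-0.35, 1.97], [-1.29, 1.29], [0.11, 2.56], [-1.05, 4.19], [0.11, 1.86], [-2.63, 2.63]. Speed limits (rad/s): [2.22, 2.22, 3.01, 3.01, 3.14, 3.14, 3.14].

## Interface

Orientations are given as a unit quaternion [w, x, y, z].
In Python, from station import arm, vision gives the robot as it stands. Calls block until the motion is done:
- arm.move_pose(position, orientation): joint-space move of the TCP to a pose.
- arm.move_straight(position, orientation=None, vel=150, max_force=None): straight line of the TCP; orientation=None keeps the orientation; vel is the mean speed in mm/s. With max_force (N) it stops when the force on the tool has changed by that much, and returns True; else False.
- arm.move_joints(angles): joint-space move.
- arm.grip(opening, strength=None): finger opening in mm; strength is the grip in N (None keeps the last); returns when the fingers have stopped.
- arm.wait(seconds).
- arm.ik(position, orientation): joint angles nearest the present ones, or None.
- arm.observe(): the state.
- vision.read_camera(name): name is "scene" or "top" or "wrist"; returns a dict with "img" (420x560x3 uint8, red, green, blue), "range_z" (420x560 float32, mm along the optical axis (not along the pixel's ray), 0 where there is no reading), "fx", "fy", "cx", "cy" (pixels), "eye" and "orientation" of the camera in the world. Camera axes: x right, y down, z forward; pixel columns grow to the right and rows downward; lengths in mm; the calibration is good to about 2 mm. A picture is of the moment at which its call begins.
A pose or a line that the arm cannot do raises arm.MotionError and nothing moves.
- arm.hand_in(): hands the job in; it is judged then, once.
The state is a dict: "time": time; "q": joint angles; "joint_velocities": joint speeds; "joint_efforts": joint torques, N m; "ee_pos": TCP position; "ee_rot": TCP orientation; "contact_force": force on the tool from outside, world axes, zero at the start; "torque": the same for the moment, N m; "gripper_width": finger opening in mm; "gripper_force": force on a finger pad.
Only numpy, scipy, OpenCV 4.12 (cv2) and the standard library are available. Lean on these libraries where they do the work, as an engineer would, in place of code of your own. Each camera call takes 0.05 s, during which the arm holds its last target. There are 200 camera calls.

## Task

The inspection is over. Turn the light box's dimmer knob anticlockwise (seen from above) all the way to its off stop while the sample carrier is still lying on the light box, so that the bare panel dazzles nobody; then lift the carrier off and set it down gently, not dropping it, on the yellow sloped rest, lengthways up the slope, lying flat in the middle with its lower end against the black lip. Leave the bottle, the steel coupons and the brass weight where they stand.

Things in the scene. Friction and masses are not known exactly. Their poses are not given: they have to be found in the camera images.
- dimmer (a joint): the dimmer's angle: 0 at the off stop (fully anticlockwise), growing clockwise seen from above, up to 4.71 rad; it starts somewhere between 0.9 and 2.8 rad. It stays where it is left
- dimmer_grip (a point): point on the knob's axis, 77 mm above the table, at the height to grip. Black knob: on a grey foot, a disc of 44 mm diameter (its top 54 mm above the table) carrying an upright bar 42 mm long, 14 mm thick and 32 mm high whose top is 84 mm above the table; a white stripe on top marks the pointer end. The bar runs along this point's x axis (pointer at -x), which turns with the knob; z is up
- lightbox: flat aluminium light box, fixed, 200 (x) x 320 (y) x 40 mm high; origin at the centre of its underside. White glowing panel 170 x 210 mm flush in its top, centred at y = +40 mm; the dimmer's axis is at x = -20, y = -115 mm, with a scale of dots round it, the off dot red
- carrier: loose dark blue sample carrier, a flat block 96 (x) x 44 (y) x 14 mm (z) with a teal coupon held under two steel strips on its top, 0.13 kg; starts lying on the light box's white panel. Origin at the centre of its underside; both ends are alike
- rest_face: sloped yellow face of the sample rest, fixed, tilted 20 degrees, 80 mm wide, its low end turned away from the robot. Origin on the face, 52 mm above the table, where the centre of the carrier's underside lies when its lower end touches the lip; x up the slope, y across, z out of the face. The face runs from x = -48 mm (black lip, 6 mm thick, standing 8 mm out of the face) to +62 mm
- bottle: bystander: amber glass bottle, 48 mm diameter, 110 mm high, standing beyond the rest; origin at the centre of its underside
- coupons: bystander: stack of steel coupons, 50 (x) x 90 (y) x 15 mm, lying beyond the light box; origin at the centre of its underside
- weight: bystander: brass calibration weight, 36 mm diameter, 46 mm high, standing between the robot and the light box; origin at the centre of its underside
Things that resemble listed ones, but are neither listed nor needed, are in the scene too. What is shaped like the carrier but orange is not meant. Of the things that look like the part that bears rest_face, the larger one is meant.

How it is judged (in metres and radians):
On the way:
1. the dimmer is at its off stop (within 0.06 rad) with the carrier still lying on the light box (value of joint dimmer below 0.06 rad and x of carrier in the frame of lightbox between -0.1 and 0.1 m and y of carrier in the frame of lightbox between -0.16 and 0.16 m and z of carrier in the frame of lightbox between 0.034 and 0.05 m), for 0.2 s.
At the end, for the whole second after the job is handed in: The dimmer is within 0.06 rad of its off stop; the carrier lies still and flat on the sloped face (underside within 4 mm of it and within 0.08 rad of parallel), lengthways up the slope within 0.15 rad, within 16 mm of the middle, its lower end no more than 6 mm from the lip (value of joint dimmer below 0.06 rad and x of carrier in the frame of rest_face between -0.004 and 0.006 m and y of carrier in the frame of rest_face between -0.016 and 0.016 m and z of carrier in the frame of rest_face between -0.003 and 0.004 m and angle between the z axis of carrier and the z axis of rest_face, either way round below 0.08 rad and angle between the x axis of carrier and the x axis of rest_face, either way round below 0.15 rad and linear speed of carrier below 0.02 m/s); the robot touches nothing.
It fails at once if the carrier is dropped (falls freely faster than 0.7 m/s, about 25 mm) (linear speed of carrier above 0.7 m/s and contact force between the fingers and carrier below 0.1 N).
It fails at once if the bottle is moved by more than 25 mm or tipped (distance of bottle from where it was at the start of the episode above 0.025 m or angle between bottle's own z axis and vertical above 0.4 rad).
It fails at once if the stack of coupons is moved by more than 25 mm or tipped (distance of coupons from where it was at the start of the episode above 0.025 m or angle between coupons's own z axis and vertical above 0.4 rad).
It fails at once if the weight is moved by more than 25 mm or tipped (distance of weight from where it was at the start of the episode above 0.025 m or angle between weight's own z axis and vertical above 0.4 rad).
It also fails if it takes over 67 s, if anything falls off the work surface, if the arm or the gripper's body presses on something with over 40 N, if the wrist force passes 120 N, or if a joint passes its speed limit or range.

## Working session

There is one attempt and no reset: what is moved stays moved. The work goes in short steps, each a Python script; the robot and the scene stay as the last script left them, time stands still between calls to the robot, and variables do not carry over. Pictures are saved under pics/ and viewed, at most 10 in all, crops included, and the job is handed in when it is done.

```bash
ls; mkdir -p pics; cat > h.py <<'E'
import numpy as np, cv2
from scipy.spatial.transform import Rotation as R
from station import arm, vision
def rot(q): return R.from_quat([q[1],q[2],q[3],q[0]])
def quat(r):
    x,y,z,w=r.as_quat(); return [w,x,y,z]
def cloud(c):
    z=c["range_z"].astype(float); v,u=np.mgrid[:z.shape[0],:z.shape[1]]
    p=np.stack([(u-c["cx"])/c["fx"]*z,(v-c["cy"])/c["fy"]*z,z],-1)
    w=rot(c["orientation"]).apply(p.reshape(-1,3)).reshape(p.shape)+np.array(c["eye"])
    w[z<=0]=np.nan; return w
def save(n,img): cv2.imwrite(f"pics/{n}.png",cv2.cvtColor(img,cv2.COLOR_RGB2BGR))
E
python3 - <<'E'
from h import *
for n in("scene","top"):
    c=vision.read_camera(n); save(n+"0",c["img"]); np.savez(n+"0.npz",**c)
    print(n,c["eye"],c["orientation"],c["fx"],c["cx"],c["cy"])
o=arm.observe(); print(o["time"],o["ee_rot"],arm.grip_point_offset)
E
```

```text
pics
scene [1102.79606149  953.96365951  700.19462945] [-0.13591927  0.24626205  0.83760817 -0.46828785] 448.4755301025695 281.4785153300693 209.88802742090846
top [ 445.49867093   88.79749195 1280.87606755] [ 0.04339911 -0.69917195  0.71290175 -0.0323451 ] 476.3689690142664 292.59416416811996 205.52499201595955
0.1 [-6.63783913e-04  9.76132018e-01  2.17176865e-01 -2.29578586e-04] 18.700000000000003
```

View pics/scene0.png

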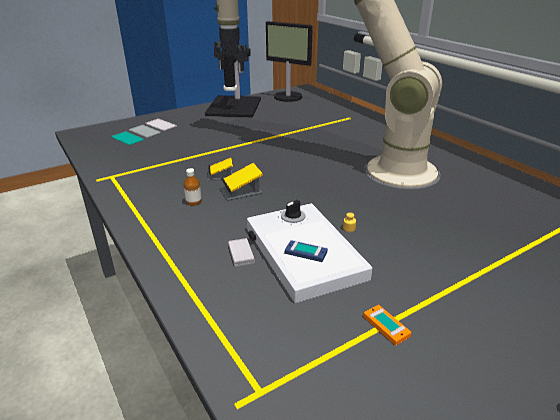

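View pics/top0.png

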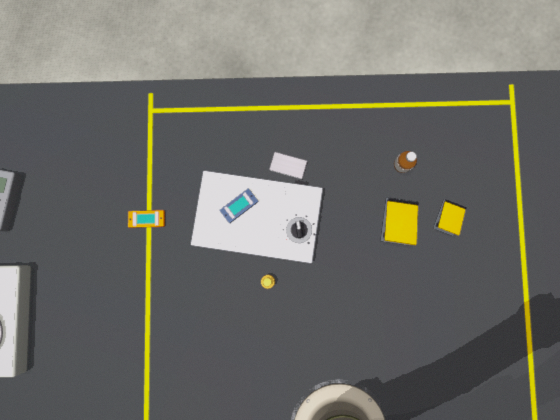

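The top view shows the light box around (257,216), with the blue carrier at (239,206) and the knob at (298,229). The weight is at (267,282), the coupons at (288,165) and the bottle at (406,160).

There are two yellow rests: a larger one at (400,222) and a smaller one at (451,218). The larger one is meant. The orange look-alike carrier at (146,219) is not.

Next I'll measure from both cameras and make a crop to confirm.

```bash
cat > m.py <<'E'
from h import *
C={n:dict(np.load(n+"0.npz")) for n in("top","scene")}
W={n:cloud(C[n]) for n in C}
def rect(p):
    r=cv2.minAreaRect(p[:,:2].astype(np.float32)); return np.round(r[0],1),np.round(r[1],1),round(r[2],1)
for n in C:
    w=W[n]; hsv=cv2.cvtColor(C[n]["img"],cv2.COLOR_RGB2HSV); H,S,V=[hsv[...,i].astype(int) for i in range(3)]
    x,y,z=[w[...,i] for i in range(3)]
    def comps(m,mn=40):
        m=m&np.isfinite(z); k,l,st,ce=cv2.connectedComponentsWithStats(m.astype(np.uint8))
        return [(np.round(ce[i]),w[l==i]) for i in range(1,k) if st[i,4]>=mn]
    area=(x>350)&(x<1000)&(y>-450)&(y<500)
    print("==",n)
    for nm,m,mn in [("yellow",area&(H>22)&(H<35)&(S>150)&(z>15)&(z<120),60),
                 ("box",area&(abs(z-40)<6),1000),
                 ("carrier",area&(z>46)&(z<64),100),
                 ("knob/tall",area&(z>66),30),
                 ("low",area&(z>9)&(z<26),60)]:
        for ce,p in comps(m,mn):
            A=np.c_[p[:,:2],np.ones(len(p))]; 
            s=np.linalg.lstsq(A,p[:,2],rcond=None)[0]
            print(nm,ce,len(p),"rect",*rect(p),"z",np.round(np.percentile(p[:,2],[2,50,98]),1),"mean",np.round(p.mean(0),1),"slope",np.round(s[:2],3),"res",np.round(np.std(p[:,2]-A@s),2))
E
python3 m.py
python3 - <<'E'
from h import *
i=dict(np.load("top0.npz"))["img"]
a=cv2.resize(i[160:275,185:325],None,fx=3.5,fy=3.5,interpolation=cv2.INTER_CUBIC)
b=cv2.resize(i[190:255,370:480],None,fx=2.7,fy=2.7,interpolation=cv2.INTER_CUBIC)
b=cv2.copyMakeBorder(b,0,a.shape[0]-b.shape[0],0,0,cv2.BORDER_CONSTANT)
save("crop0",np.hstack([a,b]))
E
```

```text
== top
yellow [401. 222.] 1268 rect [ 529.8 -171.3] [ 81.  107.5] 80.2 z [33.8 53.9 72.8] mean [ 528.7 -171.3   53.6] slope [-0.349  0.059] res 2.71
yellow [451. 218.] 621 rect [ 539.3 -306.5] [58.3 76.9] 67.4 z [22.8 38.  51.9] mean [ 539.1 -305.3   37.6] slope [-0.329  0.128] res 2.39
yellow [267. 282.] 70 rect [382.4 178.6] [32.4 29.3] 25.4 z [23.8 28.7 46.1] mean [383.1 178.3  30.8] slope [ 0.113 -0.037] res 6.05
box [256. 217.] 8040 rect [554.2 202.9] [319.9 200. ] 80.5 z [34.6 39.1 44.4] mean [552.  202.4  39.2] slope [-0.001 -0.001] res 2.41
carrier [238. 205.] 625 rect [582.6 247.4] [47.3 97.8] 34.2 z [47.7 52.8 57.4] mean [581.5 247.9  52.8] slope [-0.005 -0.005] res 2.33
carrier [401. 224.] 564 rect [ 524.6 -170.4] [80.  64.4] 81.2 z [46.6 54.8 63.5] mean [ 525.  -170.4   55. ] slope [-0.311  0.051] res 2.21
carrier [449. 228.] 107 rect [ 513.5 -295.3] [57.3 21.7] 66.1 z [46.1 49.1 52.8] mean [ 511.1 -293.9   49.3] slope [-0.13  0.05] res 1.7
knob/tall [407. 159.] 250 rect [ 688.5 -189.8] [45.5 41.9] 33.6 z [ 67.1  80.2 112.3] mean [ 686.7 -187.5   85.6] slope [ 0.281 -0.32
[... 1900 characters left out ...]
 99.1  78.3] slope [ 0.005 -0.572] res 5.73
low [193. 200.] 75 rect [ 697.1 -176. ] [29.4 48.3] 69.7 z [ 9.3 17.9 25.4] mean [ 698.9 -173.    17.5] slope [0.067 0.122] res 4.73
low [349. 225.] 67 rect [394.5 187.8] [16.8 34. ] 43.2 z [ 9.7 18.3 25.3] mean [395.6 188.5  17.5] slope [-0.009 -0.054] res 4.84
low [311. 279.] 657 rect [635.3 261. ] [158.8 346. ] 27.8 z [ 9.5 17.5 25.7] mean [613.1 310.5  17.7] slope [-0.    -0.005] res 4.82
low [241. 250.] 465 rect [695.1 120.9] [95.2 50.4] 73.0 z [10.1 15.6 18.3] mean [697.  125.3  15.4] slope [-0.003 -0.012] res 1.69
low [377. 314.] 317 rect [559.5 478. ] [45.7 43.5] 1.4 z [ 9.7 14.7 17.4] mean [561.1 479.4  14.6] slope [-0.021  0.015] res 1.58
```

View pics/crop0.png

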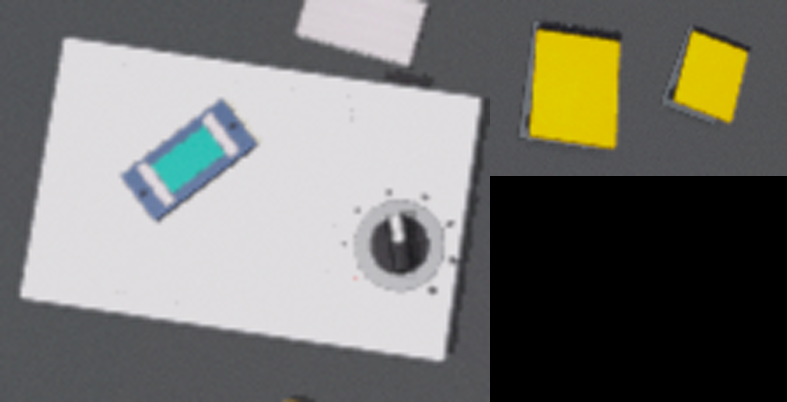

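The crop confirms the targets. The blue carrier is at crop (190,160), and the knob at crop (400,243) has its pointer up towards world +x; the red off dot is at (355,278). The left, larger yellow face at crop (577,87) is the one meant, with its lip on the far side.

Next I'll refine with the wrist camera from two hover points.

```bash
cat >> h.py <<'E'
def down(yaw):  # tool z down, tool y at world angle yaw
    y=np.array([np.cos(yaw),np.sin(yaw),0]); z=np.array([0,0,-1.]); return quat(R.from_matrix(np.c_[np.cross(y,z),y,z]))
def rest_q(up,tilt,flip=1):  # up: heading of upslope; tool z=-normal, tool y across
    u=np.array([np.cos(up),np.sin(up),0]); n=np.cos(tilt)*np.array([0,0,1.])-np.sin(tilt)*u
    z=-n; x=flip*(np.cos(tilt)*u+np.sin(tilt)*np.array([0,0,1.])); return quat(R.from_matrix(np.c_[x,np.cross(z,x),z])),n,x*flip
E
python3 - <<'E'
from h import *
d=np.pi/180
arm.move_pose([500,-170,330],down(80*d))
c=vision.read_camera("wrist"); np.savez("w_rest.npz",**c); save("w_rest",c["img"])
arm.move_pose([520,170,380],down(80*d))
c=vision.read_camera("wrist"); np.savez("w_box.npz",**c); save("w_box",c["img"])
o=arm.observe(); print(o["time"],o["q"],c["eye"],c["orientation"])
save("w_both",cv2.resize(np.hstack([np.load("w_rest.npz")["img"],c["img"]]),(800,300)))
for k in(0,1):
  for y in (98.4,98.4+117): print(y,k,np.round(arm.ik([516.7,94,58],down((y+180*k)*d)),2))
for f in(1,-1):print(arm.ik([537.9,-171,60],rest_q(170.3*d,20*d,f)[0]))
for f in(35,215): print(arm.ik([583,249,45],down(f*d)))
E
```

```text
3.425 [ 0.23881978  0.34462393 -0.88122182  1.77987052  0.28944684  1.15412152
  0.6610513 ] [450.00655124 180.85173579 522.31717195] [0.10994912 0.75855454 0.63568224 0.09172945]
98.4 0 [ 0.09  0.69 -0.55  2.16  0.77  0.49  0.65]
215.4 0 [ 0.4   0.9  -1.09  2.15  1.13  0.87  2.35]
98.4 1 [-0.24  0.63 -0.07  2.19  0.12  0.33 -1.84]
215.4 1 [-0.02  0.66 -0.39  2.17  0.61  0.42 -0.28]
[ 0.55605245  0.83590163 -0.57491116  1.81865451  0.45711419  1.00198704
  1.1409742 ]
[ 0.2197035   0.76826532 -0.02960077  1.84265325  0.03799017  0.88031511
 -1.57467194]
[-0.20642041  0.76688157 -0.44362329  1.92243328  0.57443501  0.58012018
 -0.42143649]
[ 0.14589155  1.00862653 -1.09982502  1.89976496  1.1035301   1.00565535
  2.27488735]
```

View pics/w_both.png

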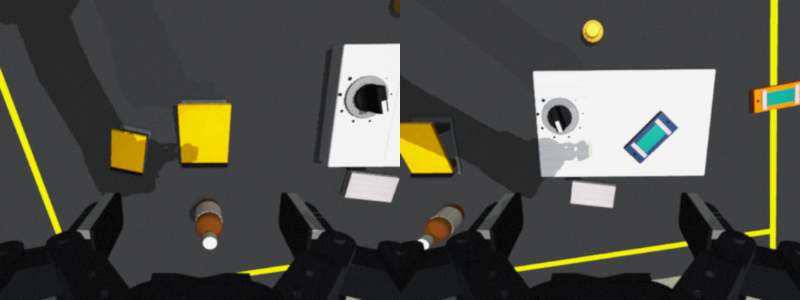

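In the wrist views, the left half shows the large rest at (204,133) and the bottle at (208,220). The right half shows the box, the knob at (560,117), the carrier at (651,137), the coupons at (593,193) and the weight at (593,30). I'll refine from these clouds.

```bash
cat > m2.py <<'E'
import sys
from h import *
def go(name):
    c=dict(np.load(name+".npz")); w=cloud(c); hsv=cv2.cvtColor(c["img"],cv2.COLOR_RGB2HSV); H,S,V=[hsv[...,i].astype(int) for i in range(3)]
    x,y,z=[w[...,i] for i in range(3)]
    area=(x>350)&(x<750)&(y>-260)&(y<420)
    lab=lambda m:cv2.connectedComponentsWithStats((m&np.isfinite(z)).astype(np.uint8))
    for nm,m,mn in [("yellow",area&(H>20)&(H<36)&(S>150)&(z>20)&(z<120),500),("box",area&(abs(z-40)<7),3000),
        ("carrier",area&(H>78)&(H<130)&(S>80)&(z>46)&(z<64),200),("carrZ",area&(z>47)&(z<62)&(y>190),200),("knob",area&(z>72)&(y>0),60),("coup",area&(z>8)&(z<22)&(x>600)&(y>0),300)]:
        k,l,st,ce=lab(m)
        for i in range(1,k):
            if st[i,4]<mn: continue
            p=w[l==i]; A=np.c_[p[:,:2],np.ones(len(p))]; s=np.linalg.lstsq(A,p[:,2],rcond=None)[0]
            r=cv2.minAreaRect(p[:,:2].astype(np.float32))
            print(name,nm,np.round(ce[i]),st[i,4],"rect",np.round(r[0],1),np.round(r[1],1),round(r[2],1),"z",np.round(np.percentile(p[:,2],[2,50,98]),1),"slope",np.round(s[:2],3),"up",round(np.degrees(np.arctan2(s[1],s[0])),1))
            if nm=="knob":
                wh=p[(V[l==i]>140)&(S[l==i]<80)]; print(" stripe mean",wh.mean(0).round(1),len(wh),"mean",p.mean(0).round(1))
for n in sys.argv[1:]: go(n)
E
python3 m2.py w_rest w_box
```

```text
w_rest yellow [285. 185.] 5805 rect [ 531.4 -171.6] [ 80.  107.5] 80.4 z [36.2 56.8 72.8] slope [-0.351  0.06 ] up 170.3
w_rest box [512. 152.] 14049 rect [539.4 105.7] [125.5 199.8] 80.7 z [36.8 40.2 46.4] slope [-0.002  0.004] up 110.7
w_rest knob [531. 139.] 777 rect [517.  92.] [42.2 14.7] 9.1 z [72.5 83.3 85.9] slope [-0.027  0.52 ] up 93.0
 stripe mean [527.8  94.9  84.8] 125 mean [516.1  89.9  81.8]
w_rest coup [518. 261.] 2563 rect [694.2 119.3] [92.7 52.2] 72.9 z [ 9.4 14.8 16.6] slope [ 0.025 -0.   ] up -0.7
w_box yellow [270.  42.] 577 rect [384.9 177.9] [33.1 33.2] 80.2 z [26.9 30.5 47.2] slope [-0.006 -0.248] up -91.5
w_box yellow [ 33. 209.] 4166 rect [ 531.8 -170.5] [ 82.2 108.2] 79.4 z [35.4 54.  72.3] slope [-0.355  0.042] up 173.2
w_box box [312. 169.] 32280 rect [556. 203.] [320.3 200.2] 80.4 z [38.3 40.3 45.5] slope [-0.    -0.001] up -126.4
w_box carrier [350. 192.] 1871 rect [583.5 247.9] [43.6 92.5] 36.6 z [52.2 54.3 56.1] slope [0.006 0.004] up 34.5
w_box carrZ [351. 192.] 2505 rect [583.6 248.1] [44.4 96. ] 36.4 z [50.4 54.3 56.3] slope [0.019 0.013] up 34.8
w_box knob [219. 167.] 449 rect [517.4  93. ] [42.  14.4] 7.9 z [73.2 83.5 86. ] slope [ 0.064 -0.276] up -77.0
 stripe mean [528.2  94.7  84.6] 93 mean [516.4  94.   82.8]
w_box knob [279. 370.] 41125 rect [516.7 168.5] [144.4  32.1] 79.9 z [400.3 447.9 468.5] slope [-1.364  0.241] up 170.0
 stripe mean [509.3 160.  434.9] 22 mean [511.6 169.5 445.7]
w_box coup [269. 271.] 1976 rect [694.3 119.1] [90. 53.] 73.0 z [ 9.4 14.7 16.5] slope [ 0.028 -0.005] up -10.6
```

Both cameras and the wrist agree: knob axis (517.2, 92.8) with bar heading 8.4°, carrier (583.6, 248.1) with its width axis at 36.5°. Next is the knob.

```bash
python3 - <<'E'
from h import *
d=np.pi/180
Q=down(278.4*d); P=[517.2,92.8]
yaw=lambda o:(lambda v:np.degrees(np.arctan2(v[1],v[0])))(rot(o["ee_rot"]).apply([0,1,0]))
arm.move_pose(P+[150],Q)
q=np.array(arm.observe()["q"]); y0=yaw(arm.observe())
q2=q.copy(); q2[6]+=.1; arm.move_joints(q2); s=np.sign(((yaw(arm.observe())-y0+180)%360)-180); arm.move_joints(q)
print("q7",q[6],"ccw sign",s)
f=arm.move_straight(P+[59],Q,vel=100,max_force=15); o=arm.observe(); print("down stop",f,o["ee_pos"],o["contact_force"].round(1))
if not f:
    arm.grip(10,50); o=arm.observe(); print("w",o["gripper_width"],o["gripper_force"],o["contact_force"].round(1),o["torque"].round(2))
    q=np.array(o["q"]); t0=o["torque"]
    if abs(q[6]+s*2.2)<2.6:
        for a in list(np.arange(.3,1.9,.3))+list(np.arange(1.85,2.2,.05)):
            q2=q.copy(); q2[6]+=s*a; arm.move_joints(q2); o=arm.observe()
            print(round(a,2),o["torque"].round(2),o["contact_force"].round(1),round(o["gripper_width"],1),round(o["q"][6]-q[6],3))
            if abs((o["torque"]-t0)[2])>1.5: break
print(arm.observe()["time"])
E
```

```text
q7 -1.8242546764828167 ccw sign 1.0
down stop False [517.46053865  92.84118338  59.38567362] [1.  0.4 0.7]
w 13.184472405018665 50.060150027275085 [-1.5  1.8  5.2] [ 0.35  0.31 -0.06]
0.3 [-0.11 -0.03  0.01] [ 0.  -0.3  2. ] 13.1 0.296
0.6 [-0.15 -0.05 -0.01] [-0.  -0.7  2. ] 12.7 0.594
0.9 [-0.21 -0.16  0.11] [ 0.9 -0.6  3. ] 13.1 0.893
1.2 [-0.21 -0.33  0.01] [ 0.1 -0.5  1. ] 12.9 1.192
1.5 [-0.34 -0.48  0.08] [ 1.5 -1.9  1.1] 13.3 1.492
1.8 [-0.32 -0.57  0.05] [ 2.2 -0.9  1. ] 12.9 1.792
1.85 [-0.28 -0.72 -0.03] [ 2.5 -1.5  1.6] 12.9 1.845
1.9 [-0.36 -0.85  0.05] [ 3.4 -1.6  0.8] 12.8 1.897
1.95 [-0.38 -0.97  0.08] [ 3.5 -2.8  1.3] 13.0 1.947
2.0 [-0.36 -1.1   0.1 ] [ 5.  -0.7  0.2] 12.9 1.997
2.05 [-0.31 -1.14 -0.08] [ 4.9 -0.9  0.3] 13.2 2.047
2.1 [ 0.03 -1.   -1.59] [ 5.2 -0.1  1.9] 13.1 2.096
11.6083
```

The stop was felt at about 2.08 rad, against 2.05 predicted. I'll release, lift and check, also measuring the carrier again from the second wrist position.

```bash
python3 - <<'E'
from h import *
d=np.pi/180
arm.grip(60); o=arm.observe(); p=o["ee_pos"]
arm.move_straight([p[0],p[1],150],vel=150)
arm.move_pose([545,210,300],down(36.5*d))
c=vision.read_camera("wrist"); np.savez("w2.npz",**c); save("w2",c["img"])
print(arm.observe()["time"],arm.observe()["q"])
print(arm.ik([583.6,248.1,40],down(36.5*d)))
for f in(1,-1):print(f,arm.ik([538,-172,60],rest_q(170.3*d,20*d,f)[0]))
E
python3 m2.py w2
```

```text
13.7167 [-0.37086549  0.36213258 -0.12623935  1.84866601  0.05606913  0.93801596
  0.11352527]
[-0.43379835  0.73736561 -0.08825506  1.93936204  0.13115397  0.47028075
  0.02078648]
1 [ 0.31915764  0.7740058  -0.18458998  1.83465144  0.16204545  0.89988422
  1.4413555 ]
-1 [-0.0624675   0.81684541  0.4303212   1.86175941 -0.34089239  0.90106966
 -1.17800355]
w2 yellow [144.  97.] 762 rect [386.1 178.7] [32.1 33.3] 43.8 z [27.1 42.4 47.3] slope [-0.257 -0.482] up -118.1
w2 yellow [118. 407.] 755 rect [ 565.2 -178.2] [38.8 64.5] 3.3 z [35.7 42.7 48.8] slope [-0.339  0.061] up 169.8
w2 box [294. 158.] 46798 rect [556.1 203.7] [319.8 200. ] 80.5 z [38.5 40.3 45.2] slope [-0.001 -0.001] up -131.5
w2 carrier [334. 158.] 2896 rect [583.8 248.6] [42.6 92.7] 36.2 z [52.5 54.3 56. ] slope [ 0.001 -0.   ] up -5.2
w2 carrZ [334. 157.] 3889 rect [583.7 248.8] [44.2 95.9] 36.4 z [51.4 54.3 56.1] slope [0.008 0.002] up 14.7
w2 knob [279. 364.] 45848 rect [530. 178.] [190.   81.9] 67.1 z [309.2 363.3 386.8] slope [-1.444  2.026] up 125.5
 stripe mean [521.6 148.9 191.3] 208 mean [539.  214.5 359.1]
w2 coup [329. 287.] 2288 rect [694.1 119.5] [90.3 52.5] 72.9 z [ 9.2 14.7 16.4] slope [ 0.03  -0.008] up -14.9
```

View pics/w2.png

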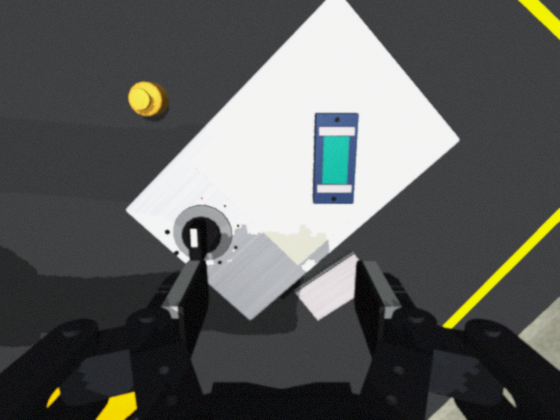

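The carrier sits at (335,158) and the knob at about (203,233), close to the left finger. Its stripe is at (194,238), so I'll compute the bar heading numerically.

```bash
python3 - <<'E'
from h import *
c=dict(np.load("w2.npz")); w=cloud(c); 
m=(np.hypot(w[...,0]-517.2,w[...,1]-92.8)<30)&(w[...,2]>70)&(w[...,2]<95)
p=w[m]; print(len(p),cv2.minAreaRect(p[:,:2].astype(np.float32)),p.mean(0))
V=c["img"].max(-1)[m]; s=p[V>140]; print("stripe",len(s),s.mean(0), "heading",np.degrees(np.arctan2(*(s.mean(0)-[517.2,92.8,0])[[1,0]])))
i=c["img"].astype(int); r=(i[...,0]-i[...,1]>40)&(np.hypot(w[...,0]-517,w[...,1]-93)<60); print("red",w[r].mean(0),r.sum())
a=w[r].mean(0); print(np.degrees(np.arctan2(a[1]-92.8,a[0]-517.2)))
save("w2k",cv2.resize(c["img"][180:280,140:260],None,fx=5,fy=5,interpolation=cv2.INTER_CUBIC))
E
```

```text
557 ((516.844482421875, 94.41336059570312), (14.258709907531738, 40.23463821411133), 34.68394470214844) [515.85679587  97.9879442   81.94523312]
stripe 117 [511.88788213 101.38754091  84.67800753] heading 121.74028391438429
red [494.33132883 126.79786975  40.96257665] 3
123.92675405707074
```

View pics/w2k.png

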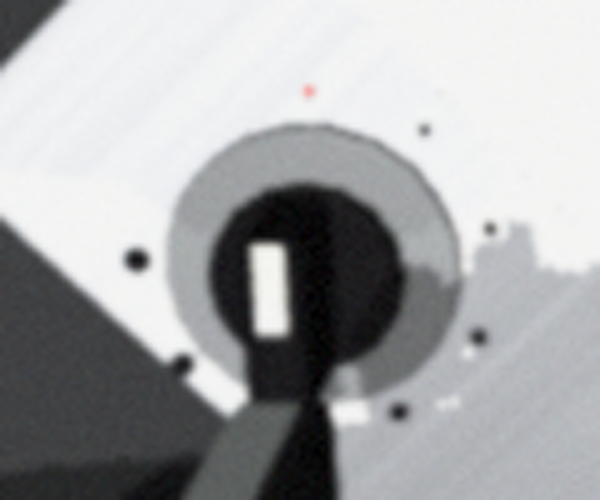

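The bar heading is 124.7°, against an expected off heading of 125.4° (135° minus the box's yaw), so the knob is off. Next is the carrier: touch the panel with the fingers either side of it, back off and grip.

```bash
python3 - <<'E'
from h import *
d=np.pi/180
Q=down(36.4*d); P=[583.7,248.6]
arm.move_pose(P+[90],Q)
arm.grip(60)
f=arm.move_straight(P+[34],Q,vel=25,max_force=6); o=arm.observe(); z=o["ee_pos"][2]; print(f,o["ee_pos"].round(1),o["contact_force"].round(1),o["gripper_width"])
arm.move_straight(P+[z+5],Q,vel=30)
arm.grip(38,40); o=arm.observe(); print("grip",o["gripper_width"],o["gripper_force"],o["contact_force"].round(1),o["ee_pos"].round(1))
arm.move_straight(P+[z+5+30],Q,vel=40); o=arm.observe(); print(o["gripper_width"],o["gripper_force"],o["contact_force"].round(1),o["time"],o["ee_pos"].round(1))
for n in("wrist","scene"):
    c=vision.read_camera(n); np.savez("g_"+n+".npz",**c); save("g_"+n,c["img"])
E
```

```text
True [583.7 248.6  35.1] [-0.4 -0.5  6.7] 60.20992978941382
grip 42.83237820789744 41.1125510931015 [-1.2 -0.8  3.9] [583.7 248.6  40.3]
42.8978953526656 40.71381747722626 [ 0.2 -0.1 -2.2] 18.3833 [583.6 248.5  70. ]
```

```bash
python3 - <<'E'
from h import *
d=np.pi/180
c=dict(np.load("g_scene.npz")); w=cloud(c); H,S,V=cv2.split(cv2.cvtColor(c["img"],cv2.COLOR_RGB2HSV))
m=(np.hypot(w[...,0]-584,w[...,1]-249)<60)&(H>78)&(H<130)&(S>80)&(w[...,2]>60); print("carrier z in hand",m.sum(),np.percentile(w[m][:,2],[5,50,95]).round(1))
Q,n,u=rest_q(170.3*d,20*d,1); O=np.array([538.1,-172.3,52])
arm.move_straight([583.7,248.6,180],vel=200)
arm.move_pose(O+n*120+u*8,Q)
arm.move_straight(O+n*18+u*8,Q,vel=120)
o=arm.observe(); print(o["gripper_width"],o["contact_force"].round(1))
f=arm.move_straight(O-n*5+u*8,Q,vel=20,max_force=4)
o=arm.observe(); r=np.array(o["ee_pos"])-O; print("face contact",f,"n",(r@n).round(2),"u",(r@u).round(2),o["contact_force"].round(1))
nh=r@n
arm.move_straight(O+n*(nh+2)+u*8,Q,vel=20)
f=arm.move_straight(O+n*(nh+2)-u*10,Q,vel=15,max_force=4)
o=arm.observe(); r=np.array(o["ee_pos"])-O; print("lip contact",f,"n",(r@n).round(2),"u",(r@u).round(2),o["contact_force"].round(1),o["gripper_width"],o["time"])
c=vision.read_camera("scene"); np.savez("p_scene.npz",**c)
save("p_scene",cv2.resize(c["img"][100:240,150:330],None,fx=4,fy=4,interpolation=cv2.INTER_CUBIC))
E
```

```text
carrier z in hand 345 [72.3 83.4 86. ]
43.057944251126386 [ 0.3  0.3 -0.8]
face contact True n 0.3 u 8.06 [ 0.4 -0.2  6. ]
lip contact True n 1.56 u 0.04 [ 0.2 -0.4 -1.1] 43.06747087762434 23.5583
```

View pics/p_scene.png

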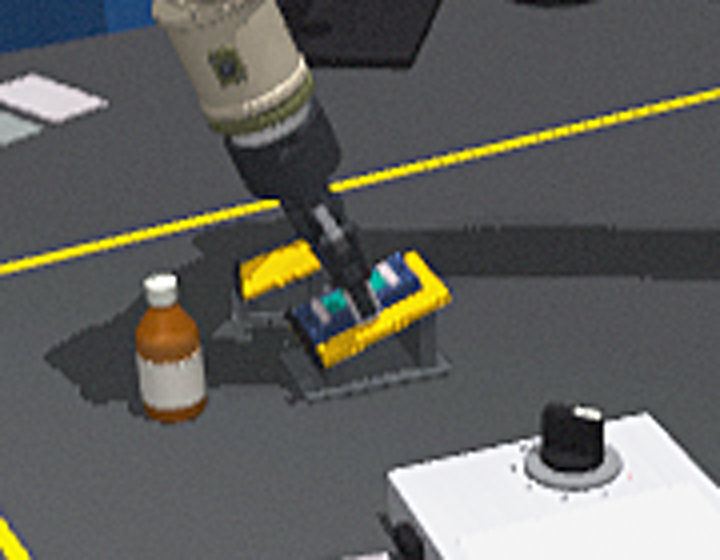

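The carrier hangs just above the large yellow face in the crop at (355,295), lengthways and parallel to it, with the bottle clear at (170,350). I'll confirm the lip contact, lower and release.

```bash
python3 - <<'E'
from h import *
d=np.pi/180
Q,n,u=rest_q(170.3*d,20*d,1); O=np.array([538.1,-172.3,52])
def st(t,f=None):
    o=arm.observe(); r=np.array(o["ee_pos"])-O; print(t,f,"n",(r@n).round(2),"u",(r@u).round(2),np.array(o["contact_force"]).round(1),round(o["gripper_width"],1),o["time"]); return r
r=st("now"); a=r@u; h=r@n
f=arm.move_straight(O+n*h+u*(a-6),Q,vel=10,max_force=4); r=st("lip again",f); a=r@u
f=arm.move_straight(O+n*(h-5)+u*a,Q,vel=12,max_force=3); r=st("lowered",f)
arm.grip(62,20); st("open")
p=np.array(arm.observe()["ee_pos"]); arm.move_straight(p+n*100,Q,vel=120)
arm.move_pose([450,-60,330],down(80*d)); arm.wait(.3)
for k in("wrist","scene","top"):
    c=vision.read_camera(k); np.savez("f_"+k+".npz",**c)
    w=cloud(c); q=(w-O); N=q@n; U=q@u; v=np.cross(n,u); Y=q@v
    H,S,V=cv2.split(cv2.cvtColor(c["img"],cv2.COLOR_RGB2HSV))
    b=(H>78)&(H<130)&(S>80)&(abs(U)<90)&(abs(Y)<70)&(abs(N-12)<14)
    e=(N>9)&(N<22)&(abs(U)<75)&(abs(Y)<45)
    for nm,m in(("blue",b),("height",e)):
        if m.sum()>50:
            A=np.c_[U[m],Y[m],np.ones(m.sum())]; s=np.linalg.lstsq(A,N[m],rcond=None)[0]
            R_=cv2.minAreaRect(np.c_[U[m],Y[m]].astype(np.float32)); print(k,nm,m.sum(),"rect(U,Y)",np.round(R_[0],1),np.round(R_[1],1),round(R_[2],1),"N med",np.median(N[m]).round(1),"tilt",s[:2].round(3))
c=np.load("f_wrist.npz")["img"]; save("f_wrist",c); print(arm.observe()["time"])
E
```

```text
now None n 1.44 u 0.02 [-0.5  0.3 -0.9] 43.1 23.6083
lip again True n 0.6 u 0.08 [-0.   0.1 -1.7] 43.0 23.9
lowered True n 0.33 u 0.07 [-0.1  0.5  5.3] 42.9 24.1083
open None n -0.49 u 0.37 [ 0.1 -0.4 -0.3] 62.2 24.4333
wrist blue 1566 rect(U,Y) [-1.5 -1.1] [101.9  41.7] 0.5 N med 14.1 tilt [-0.028  0.031]
wrist height 1865 rect(U,Y) [-1.6 -3.5] [107.   51.2] 9.7 N med 14.3 tilt [-0.01   0.016]
scene blue 265 rect(U,Y) [-4.3 -7.1] [102.1  58.9] 4.5 N med 13.7 tilt [0.006 0.178]
scene height 275 rect(U,Y) [-1.8  0.4] [ 69.8 100.1] 88.5 N med 14.8 tilt [0.01 0.04]
top blue 253 rect(U,Y) [-19.   -0.2] [44.5 64. ] 85.0 N med 12.4 tilt [ 0.023 -0.   ]
top height 317 rect(U,Y) [-17.6  -0.9] [64.8 70.6] 0.3 N med 12.8 tilt [0.011 0.004]
26.8667
```

View pics/f_wrist.png

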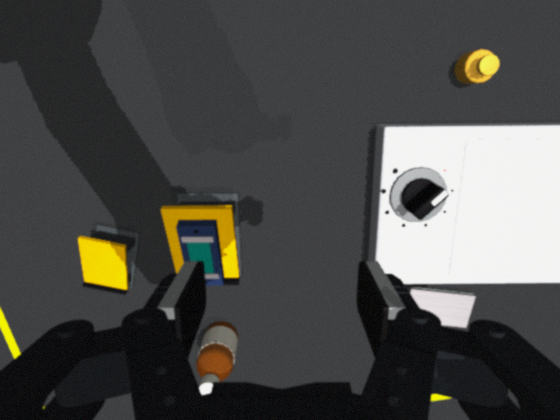

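In this view the carrier lies on the large face at (202,250), flat and centred, and the knob's stripe points to (437,200). The fingers hide the lip end, so I'll take one more look for the lip gap and the knob heading.

```bash
python3 - <<'E'
from h import *
d=np.pi/180
Q,n,u=rest_q(170.3*d,20*d,1); O=np.array([538.1,-172.3,52]); v=np.cross(n,u)
c=dict(np.load("f_wrist.npz")); w=cloud(c)
m=(np.hypot(w[...,0]-517.2,w[...,1]-92.8)<30)&(w[...,2]>74)&(w[...,2]<95); p=w[m]; s=p[c["img"].max(-1)[m]>140].mean(0)
print("bar",cv2.minAreaRect(p[:,:2].astype(np.float32)),"stripe heading",np.degrees(np.arctan2(s[1]-92.8,s[0]-517.2)))
arm.move_pose([560,-170,330],down(80*d)); c=vision.read_camera("wrist"); w=cloud(c); q=w-O; N,U,Y=q@n,q@u,q@v
H,S,V=cv2.split(cv2.cvtColor(c["img"],cv2.COLOR_RGB2HSV))
b=(H>78)&(H<130)&(S>80)&(abs(U)<90)&(abs(Y)<70)&(abs(N-12)<14)
A=np.c_[U[b],Y[b],np.ones(b.sum())]; print("blue",b.sum(),cv2.minAreaRect(np.c_[U[b],Y[b]].astype(np.float32)),np.median(N[b]),np.linalg.lstsq(A,N[b],rcond=None)[0].round(3))
y=(H>20)&(H<36)&(S>150)&(abs(U)<80)&(abs(Y)<60)&(abs(N)<8); print("face U",np.percentile(U[y],[.5,99.5]),"Y",np.percentile(Y[y],[.5,99.5]),"N",np.median(N[y]))
ys,xs=np.where(b|y); i=c["img"][max(0,ys.min()-15):ys.max()+25,xs.min()-20:xs.max()+20]
k=560/max(i.shape[:2]); save("f2",cv2.resize(i,None,fx=k,fy=k,interpolation=cv2.INTER_CUBIC)); print(arm.observe()["time"])
E
```

```text
bar ((516.6494750976562, 92.5370864868164), (14.70978832244873, 41.77836227416992), 36.3305778503418) stripe heading 120.6160882879075
blue 2520 ((-2.3253746032714844, 0.2714099884033203), (46.21272277832031, 101.79742431640625), 89.79222106933594) 14.247785193727536 [2.0000e-03 4.0000e-03 1.4081e+01]
face U [-48.55257344  62.01525484] Y [-39.34984966  40.14769156] N 0.08665486217365981
27.5833
```

View pics/f2.png

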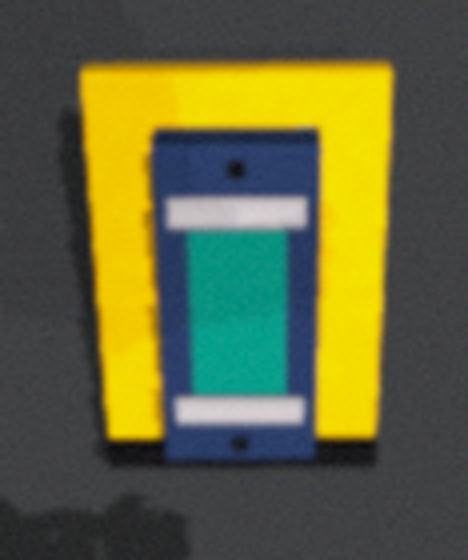

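The carrier lies flat (0.004 rad tilt, top 14.1–14.2 mm above the face), centred to within 0.3 mm and against the lip. The knob bar is at about 125.5°, which is off. Handing in.

```bash
python3 -c "
from station import arm
print(arm.hand_in())"
```

```text
the job is handed in; nothing more can be done
None
```

I turned the dimmer to its off stop with the carrier still on the light box, then set the carrier down flat, centred and against the lip of the larger yellow rest; the job is handed in at about 28 s, though it returned no verdict.

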